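# Hold the blue dye bottle ready over the mixing bowl

### The arm

A 7-joint arm with a two-finger parallel gripper is mounted at the origin on the work surface. World frame = base frame: x ahead of the robot, y to its left, z up, the work surface at z = 0. Lengths are in mm, angles in rad, forces in N, time in s.
With the tool pointing down it reaches from about 400 to 900 mm from the base axis. Payload 5.6 kg.
Tool frame: the origin (TCP) lies midway between the tips of the shut fingers; the grasp point (between the pads) lies 19 mm behind it; x points along the fingers, y is the direction in which the jaws open and shut, and the axes are right-handed (so a half turn about x gives the same grasp; the last joint's range is limited). The gripper opens to 92 mm and grips with 3 to 60 N. Pads are 20 mm wide; open, the fingers measure 128 mm over their backs; the gripper's body (75 mm by 189 mm) begins 69 mm behind the grasp point.
Start: joints at [-1.366, 0.468, -0.012, 1.603, 0.006, 1.071, -0.056], TCP at [159.468, 630.142, 214.592] pointing down, gripper open.
Joint ranges: [-2.53, 2.53], [-0.31, 2.02], [-1.57, 1.55], [0.28, 2.44], [-1.29, 4.43], [0.15, 1.84], [-2.92, 2.92]. Speed limits (rad/s): [2.57, 2.57, 3.14, 3.14, 3.14, 3.14, 3.14].

### API

Orientations are given as a rotation vector (axis times angle).
In Python, from cell import robot, grip, kin, viewer gives the robot as it stands. Calls block until the motion is done:
- robot.movep(position, orientation): joint-space move of the TCP to a pose.
- robot.servo_line(position, feed=150, rotation=None): straight line of the TCP; rotation=None keeps the orientation; feed is the mean speed in mm/s.
- robot.goto_joints(angles): joint-space move.
- grip(opening, newtons=None): opening from 0.0 (shut) to 1.0 (fully open); newtons is the grip in N (None keeps the last); returns when the fingers have stopped.
- robot.hold(seconds).
- kin.ik(position, orientation): joint angles nearest the present ones, or None.
- robot.observe(): the state.
- viewer.read_camera(name): name is "scene" or "top"; returns the picture (420x560x3 uint8, red, green, blue); there is no depth.
- viewer.camera_info(name): a dict with "camera_matrix" (3x3 intrinsics, pixels), "k1" (the pictures are not rectified: a ray, as slopes to the right and down, at radius r is drawn at 1 + k1 r^2 times it, then the intrinsics apply), "R" (3x3) and "t" (3): a world point X has camera coordinates R X + t. Camera axes: x right, y down, z forward; pixel columns grow to the right and rows downward; lengths in mm; the calibration is good to about 2 mm. A picture is of the moment at which its call begins. camera_info takes no time and is no camera call.
A pose or a line that the arm cannot do raises robot.IKError and nothing moves.
- robot.job_done(): hands the job in, once; it reports no verdict.
Trained networks look in the newest picture that a camera, given by its name, has taken for a name from the list of things; names that differ only in an ending like _2 or _b are one class to them, and where a whole thing is asked for, a point or a joint stands for the part that bears it (a point fixed in the world has none). Each returns a list of dicts, best first, with "confidence" (0 to 1); they miss things now and then, are a little off and sometimes report something else, mostly with a low value. They report only what shows in the picture. A call takes as long as a camera call. They do not tell look-alikes from the thing itself.
- viewer.silhouettes(name, camera): "mask" (420x560 bool, what is visible of it).
- viewer.pinpoint(name, camera): "at" ([x, y, z] in mm, in the coordinates of the camera as it stood for that picture, good to about 4 mm: a listed point, or the origin of a listed thing).
The state is a dict: "t": time; "joints": joint angles; "joint_velocities": joint speeds; "joint_torque": joint torques, N m; "tcp_pos": TCP position; "tcp_rot": TCP orientation; "contact_force": force on the tool from outside, world axes, zero at the start; "wrist_torque": the same for the moment, N m; "grip_width": opening from 0.0 (shut) to 1.0 (fully open).
Only numpy, scipy, OpenCV 4.12 (cv2) and the standard library are available. Lean on these libraries where they do the work, as an engineer would, in place of code of your own. Each camera call takes 0.05 s, during which the arm holds its last target.

### The job

Pull the drawer of the white unit all the way open by its bar handle and leave it open, then lift the blue squeeze bottle out of its saddle in the drawer. Carry it to the white bowl, tip it nozzle down to a slant of about 45 degrees and finish still holding it there, steady, with the tip of the nozzle over the middle of the bowl, a few centimetres above the rim and touching nothing. Leave the other two bottles in the drawer and do not shift the bowl or knock the bottles standing on the table.

Things in the scene. Friction and masses are not known exactly. Their poses are not given: they have to be found in the camera images.
- unit_drawer0 (a joint): how far the drawer is pulled out of the white unit (m): 0 shut, 0.19 fully open; it starts shut. It slides along the -x axis of point unit_drawer0_handle, takes 1 to 3 N and stays where it is left.
- unit_drawer0_handle (a point): middle of the drawer's steel bar handle: a level round bar 11 mm thick and 120 mm long, along this point's y axis, 72 mm above the table, its axis 35 mm in front of the wooden drawer front (29 mm free behind the bar for a finger). The point's -x axis is the pulling direction. The unit is 110 mm high, 340 mm wide and 270 mm deep, fixed to the table; its top edge is 38 mm above the bar.
- unit: the white drawer unit, fixed to the table, with its one drawer. Origin at the centre of its underside; its front looks along -x. A low open organiser, 35 mm high, stands on the rear half of its top.
- drawer_floor (a point): point on the drawer's inner floor, 22 mm above the table, amid three saddles at y = -90, 0, +90 mm, x = 0 (axes as the handle point; moves with the drawer). Bottles lie along x, nozzle to -x, axis 33 mm above this floor. A saddle is two notched grey ribs 12 mm thick, 54 mm free between them, as high as the bottle's axis. Drawer walls rise 66 mm, the wooden front 76 mm above this floor.
- blue_mid (a point): the blue squeeze bottle, lying in any one of the three saddles: centre of its round body, on the axis. Body 42 mm in diameter, 88 mm long, the whole 144 mm with its nozzle; 100 to 190 g, balance point about here. Its -x axis points to the nozzle, +x to its base; z is up while it lies in the drawer. When the drawer is fully open this point lies 61 mm before the unit's front face.
- blue_tip (a point): the tip of the blue bottle's nozzle, 100 mm from blue_mid along its -x axis; axes as blue_mid.
- pink_mid (a point): centre of the body of the pink bottle, same shape, in another saddle; stays in the drawer.
- green_mid (a point): centre of the body of the green bottle, same shape, in another saddle; stays in the drawer.
- blue: the same blue bottle, origin on its underside (as it lies) 21 mm below blue_mid; axes as blue_mid.
- bowl: white ceramic mixing bowl, loose, standing on the table to the left of the unit; 110 mm in diameter at the rim, 50 mm high. Origin at the centre of its underside.
- bowl_mouth (a point): centre of the bowl's mouth, at rim height, 50 mm above the table.
- orange: orange squeeze bottle standing upright on the table behind the bowl, 42 mm in diameter, 144 mm high; origin at the centre of its underside. To be left standing.
- purple: purple squeeze bottle standing upright on the table at the right, 42 mm in diameter, 144 mm high; origin at the centre of its underside. To be left standing.
Mind the look-alikes: they are no part of the job. What is meant by the bowl is not pink, and is the smaller of those in its own colour.

How it is judged:
By the outcome, as a careful person would: the job done as asked, in the order asked, and still so for the second after the job is handed in, while the arm keeps its last pose, push and grip.
It also fails if it takes over 54 s, if anything falls off the work surface, if the arm or the gripper's body presses on something with over 40 N, if the wrist force passes 120 N, or if a joint passes its speed limit or range.

## Working session

There is one attempt and no reset: what is moved stays moved. The work goes in short steps, each a Python script; the robot and the scene stay as the last script left them, time stands still between calls to the robot, and variables do not carry over. Pictures are saved under pics/ and viewed, and the job is handed in when it is done.

```bash
mkdir -p pics; ls; cat > h.py <<'E'
import numpy as np, cv2
from scipy.spatial.transform import Rotation as Rn
from cell import robot, grip, kin, viewer
def shot(cam,name=None):
    im=viewer.read_camera(cam)
    if name: cv2.imwrite('pics/'+name+'.png',cv2.cvtColor(im,cv2.COLOR_RGB2BGR))
    return im
def toworld(p,cam):
    c=viewer.camera_info(cam); R=np.array(c['R']);t=np.array(c['t']); return R.T@(np.array(p)-t)
def proj(X,cam):
    c=viewer.camera_info(cam); p=np.array(c['R'])@np.array(X)+np.array(c['t']); s=p[:2]/p[2]; s=s*(1+c['k1']*(s@s)); K=np.array(c['camera_matrix']); return (K@np.r_[s,1])[:2]
def ray(px,cam,z):
    c=viewer.camera_info(cam);K=np.array(c['camera_matrix']);R=np.array(c['R']);t=np.array(c['t'])
    d=(np.linalg.inv(K)@np.r_[px,1])[:2]; s=d.copy()
    for _ in range(30): s=d/(1+c['k1']*(s@s))
    o=-R.T@t; v=R.T@np.r_[s,1]; return o+v*(z-o[2])/v[2]
def rv(xax,yax):
    x=np.array(xax,float);x/=np.linalg.norm(x);y=np.array(yax,float);y-=x*(x@y);y/=np.linalg.norm(y)
    return Rn.from_matrix(np.c_[x,y,np.cross(x,y)]).as_rotvec()
def st():
    o=robot.observe(); print('t%.2f'%o['t'],np.round(o['tcp_pos'],1),'F',np.round(o['contact_force'],1),'g%.3f'%o['grip_width']); return o
E
python3 - <<'E'
from h import *
for c in ('scene','top'):
    shot(c,c+'0'); i=viewer.camera_info(c); print(c,np.round(-np.array(i['R']).T@np.array(i['t'])),np.round(np.array(i['R'])[2],2))
    for n in ['unit_drawer0_handle','unit','blue_mid','blue_tip','bowl_mouth','bowl','orange','purple','drawer_floor']:
        for d in viewer.pinpoint(n,c): print(n,round(d['confidence'],2),np.round(toworld(d['at'],c)),np.round(proj(toworld(d['at'],c),c)))
st()
E
```

```text
pics
scene [1489. -729. 1448.] [-0.52  0.41 -0.75]
unit_drawer0_handle 0.85 [594. -48.  74.] [271. 237.]
unit 0.77 [766. -57.  -0.] [301. 285.]
bowl_mouth 0.87 [282. 282.  69.] [289. 150.]
bowl_mouth 0.72 [463. 539.  53.] [367. 150.]
bowl_mouth 0.66 [458. 370.  51.] [335. 168.]
bowl 0.94 [460. 371.  -4.] [335. 178.]
bowl 0.86 [288. 281.   2.] [289. 163.]
bowl 0.57 [461. 535.   3.] [365. 160.]
orange 0.66 [741. 282.   3.] [369. 231.]
purple 0.58 [ 452. -419.    1.] [157. 278.]
purple 0.34 [461. 369.  49.] [336. 169.]
top [ 397.   36. 1306.] [ 0.11  0.01 -0.99]
unit 0.94 [768. -50.  -1.] [304. 139.]
blue_mid 0.18 [ 451. -412.   -1.] [424. 244.]
blue_tip 0.2 [768. -47.   0.] [303. 139.]
bowl_mouth 0.91 [284. 286.  68.] [184. 299.]
bowl_mouth 0.78 [463. 541.  54.] [100. 233.]
bowl_mouth 0.69 [456. 369.  47.] [159. 237.]
bowl 0.91 [464. 542.   5.] [106. 234.]
bowl 0.78 [457. 373.   0.] [162. 237.]
bowl 0.57 [286. 286.  -1.] [189. 296.]
bowl 0.55 [457. 367.  51.] [159. 237.]
orange 0.56 [742. 282.  -2.] [196. 146.]
purple 0.55 [ 453. -411.   -3.] [423. 244.]
t1.00 [159.5 630.2 214.6] F [ 1.  -1.  -0.6] g1.001
```

```bash
python3 -c "
import cv2
a=cv2.imread('pics/scene0.png');b=cv2.imread('pics/top0.png')
cv2.imwrite('pics/c1.png',cv2.resize(a[100:320,120:420],(800,587),interpolation=2))
cv2.imwrite('pics/c2.png',cv2.resize(b[80:340,70:450],(800,547),interpolation=2))"
```

```text
(no output)
```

View pics/c1.png

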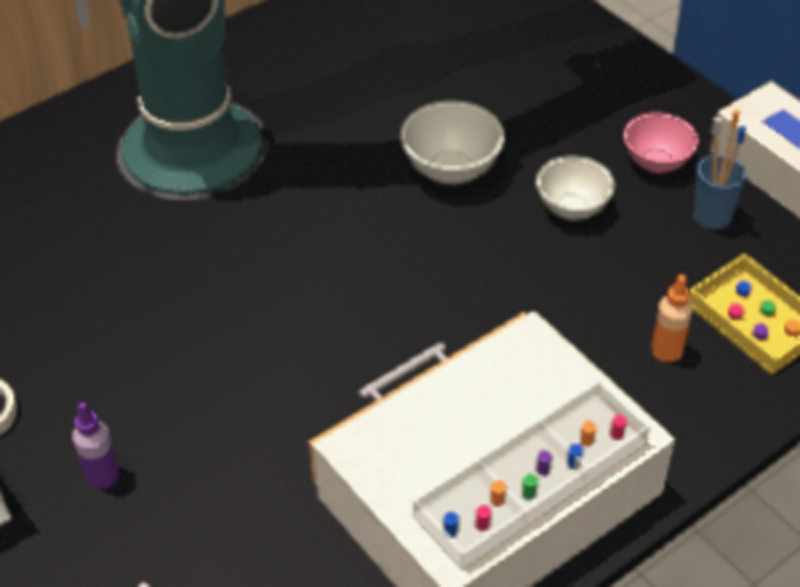

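View pics/c2.png

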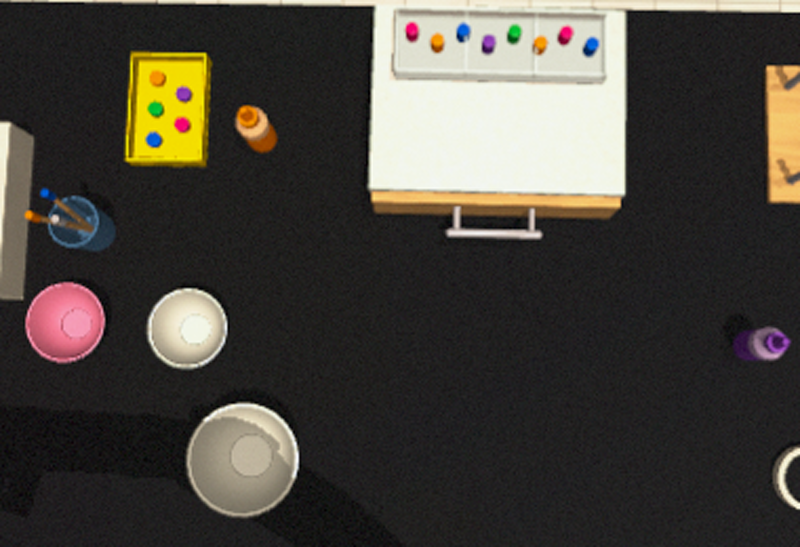

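```bash
python3 - <<'E'
from h import *
b=cv2.imread('pics/top0.png')
s=shot('scene');s=cv2.cvtColor(s,cv2.COLOR_RGB2BGR)
cv2.imwrite('pics/c3.png',cv2.resize(b[155:205,230:380],(800,267),interpolation=2))
cv2.imwrite('pics/full.png',np.vstack([cv2.resize(s,(400,300)),cv2.resize(b,(400,300))]))
import sys
for n,z in (('bowl_mouth',0),):
  for cam in ('top','scene'):
    shot(cam)
    for d in viewer.silhouettes('bowl',cam):
        ys,xs=np.nonzero(d['mask'])
        print(cam,round(d['confidence'],2),xs.min(),xs.max(),ys.min(),ys.max())
        if cam=='top': 
            c=[ray(((xs.min()),(ys.mean())),cam,50),ray((xs.max(),ys.mean()),cam,50)];print('diam',np.linalg.norm(c[0]-c[1])+3,np.mean(c,0))
shot('top')
for n in ('unit','unit_drawer0_handle'):
    for d in viewer.silhouettes(n,'top')[:1]:
        m=d['mask'].astype(np.uint8); cs,_=cv2.findContours(m,0,2); c=max(cs,key=cv2.contourArea); print(n,round(d['confidence'],2)); 
        for p in cv2.boxPoints(cv2.minAreaRect(c)): print(p,ray(p,'top',110).round(1))
E
```

```text
top 0.94 82 119 214 251
diam 111.34816153491231 [465.41140177 540.54302126  50.        ]
top 0.67 141 177 218 254
diam 107.75069090745453 [461.00991077 369.40238064  50.        ]
top 0.66 159 211 271 324
diam 151.64246748276017 [283.35053376 286.68753072  50.        ]
scene 0.74 322 349 159 181
scene 0.74 271 308 138 167
scene 0.66 354 381 143 164
unit 0.56
[244.91924 190.71564] [586.3 119.3 110. ]
[247.29619  81.37601] [903.6 120.6 110. ]
[367.86963  83.99716] [ 901.1 -224.5  110. ]
[365.49268 193.33679] [ 584.8 -215.6  110. ]
unit_drawer0_handle 0.66
[245.22456 189.7735 ] [589.  118.6 110. ]
[246.06294 168.39462] [649.6 117.7 110. ]
[364.195   173.02725] [ 642.1 -212.4  110. ]
[363.35663 194.40613] [ 581.7 -209.7  110. ]
```

View pics/c3.png

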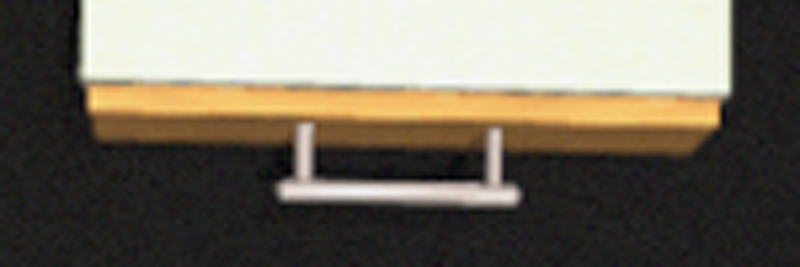

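View pics/full.png

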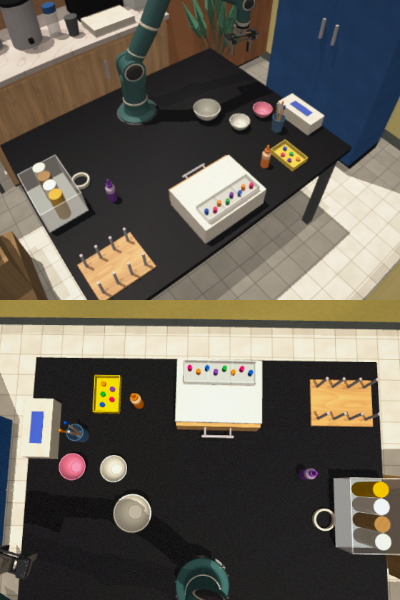

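```bash
python3 - <<'E'
from h import *
a=ray((281.9,190.6),'top',72);b=ray((327.3,191.75),'top',72);print(a,b,np.linalg.norm(a-b),(a+b)/2)
c=ray((245.,170),'top',110);d=ray((367.2,173.2),'top',110);print(c,d,np.linalg.norm(c-d),(c+d)/2)
for u,v in((a,b),(c,d)): w=u-v; print(np.degrees(np.arctan2(-w[0],w[1])))
# scene: crop scale 2.667, offset 120,100
e=ray((120+443/2.667,100+350/2.667),'scene',72);f=ray((120+364/2.667,100+391/2.667),'scene',72);print(e,f,np.linalg.norm(e-f),(e+f)/2,np.degrees(np.arctan2(-(e-f)[0],(e-f)[1])))
E
```

```text
[594.49907617  15.80849884  72.        ] [ 593.4449687  -114.33685261   72.        ] 130.1496202349231 [593.97202243 -49.26417688  72.        ]
[644.94730463 120.5969344  110.        ] [ 641.71204048 -220.72948497  110.        ] 341.3417517578089 [643.32967255 -50.06627529 110.        ]
-0.464054899855217
-0.5430620653003648
[602.85279255   9.76215552  72.        ] [ 594.03353013 -108.86242304   72.        ] 118.95196520814628 [598.44316134 -49.55013376  72.        ] -4.251889434713602
```

```bash
python3 - <<'E'
from h import *
np.set_printoptions(precision=2,suppress=True)
a=np.radians(-0.6); p=np.array([-np.cos(a),-np.sin(a),0])
o=robot.observe();print(Rn.from_rotvec(o['tcp_rot']).as_matrix())
H=np.array([595,-49,72.])
for s in (1,-1):
  for tl in (0,10,20,30):
    t=np.radians(tl)
    X=np.array([np.sin(t),0,-np.cos(t)]); r=rv(X,s*np.array([np.cos(t),0,np.sin(t)]))
    print(s,tl,[kin.ik(H+p*d-X*19*-1,r) for d in (0,100,192)])
for s in (1,-1):
  r=rv([0,0,-1],[0,s,0]);print(s,[kin.ik(np.array([580,y,36.]),r) for y in (-139,-49,41)])
  h=-np.array([.78,.63,0]);h/=np.linalg.norm(h);n=(h-[0,0,1])/2**.5;X=(-h-[0,0,1])/2**.5
  tip=np.array([459,370,85.]);mid=tip-100*n;print(mid,kin.ik(mid+X*19,rv(X,s*np.cross([0,0,-1],-h)*-1)),kin.ik(mid+X*19,rv(X,s*np.cross([0,0,-1],-h))))
E
```

```text
[[ 0.    0.25  0.97]
 [-0.    0.97 -0.25]
 [-1.    0.    0.  ]]
1 0 [array([-0.39,  0.64,  0.56,  1.87, -0.48,  0.76,  0.43]), array([-0.47,  0.52,  0.62,  2.12, -0.49,  0.65,  0.49]), array([-0.58,  0.42,  0.73,  2.33, -0.53,  0.56,  0.57])]
1 10 [array([-0.34,  0.56,  0.47,  2.  , -0.53,  0.51,  0.49]), array([-0.53,  0.47,  0.68,  2.24, -0.75,  0.45,  0.74]), array([-0.35,  0.3 ,  0.44,  2.43, -0.49,  0.29,  0.53])]
1 20 [array([-0.18,  0.49,  0.25,  2.12, -0.59,  0.23,  0.58]), array([-0.33,  0.39,  0.43,  2.35, -1.15,  0.19,  1.15]), None]
1 30 [array([ 0.58,  0.59, -0.65,  2.19,  1.84,  0.3 , -1.66]), None, None]
-1 0 [array([-0.81,  1.1 ,  1.33,  1.9 , -1.18,  1.22, -2.18]), array([-0.9 ,  0.98,  1.34,  2.14, -1.14,  1.09, -2.08]), array([ 0.4 ,  0.38, -0.42,  2.27,  0.3 ,  0.54,  2.89])]
-1 10 [array([-0.77,  0.84,  1.11,  2.03, -1.15,  0.83, -2.15]), array([ 0.34,  0.43, -0.36,  2.19,  0.38,  0.39,  2.82]), array([ 0.4 ,  0.32, -0.39,  2.39,  0.4 ,  0.3 ,  2.8 ])]
-1 20 [array([ 0.19,  0.5 , -0.19,  2.1 ,  0.36,  0.22,  2.85]), array([ 0.38,  0.4 , -0.39,  2.31,  0.92,  0.17,  2.3 ]), None]
-1 30 [array([ 0.58,  0.59, -0.65,  2.19,  1.84,  0.3 ,  1.48]), array([ 0.59,  0.46, -0.61,  2.41,  2.3 ,  0.28,  0.98]), None]
1 [array([-0.09,  0.63,  0.35,  1.87, -0.32,  0.7 ,  2.02]), array([-0.24,  0.61,  0.35,  1.91, -0.32,  0.68,  1.87]), array([-0.3 ,  0.6 ,  0.23,  1.9 , -0.21,  0.67,  1.62])]
[514.01 414.43 155.71] [ 0.24  0.95 -1.33  2.16  2.07  0.86 -0.05] [-0.37  0.45 -0.44  2.19  2.48  0.33  2.27]
-1 [array([-0.39,  0.74,  0.78,  1.89, -0.71,  0.81, -0.79]), array([-0.44,  0.67,  0.63,  1.92, -0.57,  0.74, -1.05]), array([-0.59,  0.66,  0.61,  1.92, -0.56,  0.73, -1.22])]
[514.01 414.43 155.71] [-0.37  0.45 -0.44  2.19  2.48  0.33  2.27] [ 0.24  0.95 -1.33  2.16  2.07  0.86 -0.05]
```

```bash
python3 - <<'E'
from h import *
a=np.radians(-0.6); p=np.array([-np.cos(a),-np.sin(a),0])
r=rv([0,0,-1],-p)
H=np.array([595.5,-49,72.])
o=robot.observe()
robot.servo_line(np.array(o['tcp_pos'])+[100,-20,60],feed=200)
grip(0.26)
robot.movep([H[0],H[1],210],r); st()
robot.servo_line([H[0],H[1],100],feed=150); st()
b=cv2.cvtColor(shot('top'),cv2.COLOR_RGB2BGR);s=cv2.cvtColor(shot('scene'),cv2.COLOR_RGB2BGR)
cv2.imwrite('pics/d1.png',np.vstack([cv2.resize(b[140:220,220:390],(640,300),interpolation=2),cv2.resize(s[190:270,190:360],(640,300),interpolation=2)]))
E
```

```text
t5.85 [595.7 -47.6 209.9] F [-0.3 -0.6  0.8] g0.260
t6.73 [596.2 -49.2 100.8] F [ 0.1 -0.   0.4] g0.257
```

View pics/d1.png

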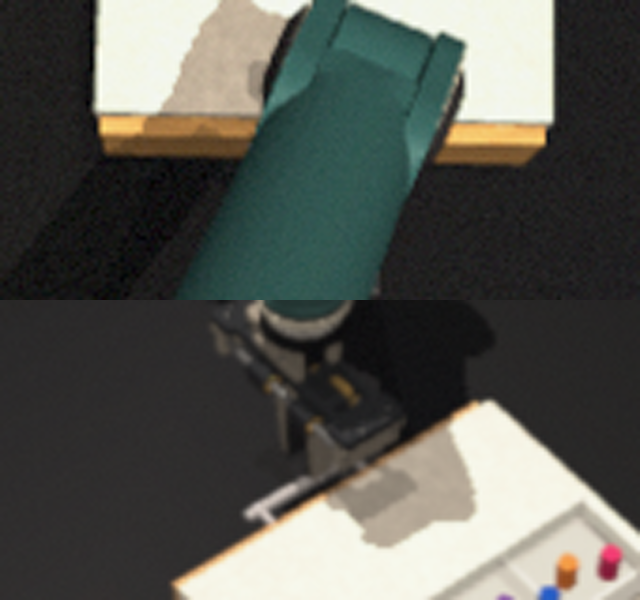

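The gripper straddles the handle line: front finger at crop (285,430), rear finger at (320,450), between the bar and the wooden front. I'll descend guarded.

```bash
python3 - <<'E'
from h import *
x,y=595.5,-49
for z in (88,78,66,54):
    robot.servo_line([x,y,z],feed=60); o=st()
    if np.linalg.norm(o['contact_force'])>8: break
else:
    grip(0.0,15); st()
E
```

```text
t7.18 [595.1 -48.9  87.5] F [-0.6 -0.8  0.5] g0.260
t7.50 [595.1 -49.   77.4] F [-0.2 -0.3  1.1] g0.261
t7.85 [595.1 -49.   65.4] F [ 0.1 -0.5 -0.2] g0.257
t8.20 [595.2 -49.   53.5] F [-0.  -0.1 -0.2] g0.258
t8.55 [595.8 -49.1  54.2] F [-0.1 -1.  -0.3] g0.116
```

```bash
python3 - <<'E'
from h import *
a=np.radians(-0.6); p=np.array([-np.cos(a),-np.sin(a),0])
s0=np.array([595.7,-49,53.8])
for d in (60,120,170,184,188,190,192,194):
    robot.servo_line(s0+p*d,feed=120 if d<180 else 40); o=st()
    if abs(o['contact_force'][0])>12: break
b=cv2.cvtColor(shot('top','t2'),cv2.COLOR_RGB2BGR);s=cv2.cvtColor(shot('scene','s2'),cv2.COLOR_RGB2BGR)
cv2.imwrite('pics/d2.png',np.vstack([cv2.resize(b[140:280,220:390],(500,300),interpolation=2),cv2.resize(s[160:280,170:360],(500,300),interpolation=2)]))
for c in ('top','scene'):
  for n in ('blue_mid','blue_tip','pink_mid','green_mid','drawer_floor','unit_drawer0_handle'):
    for d in viewer.pinpoint(n,c)[:2]: print(c,n,round(d['confidence'],2),np.round(toworld(d['at'],c)))
E
```

```text
t9.20 [536.2 -48.6  54.1] F [-1.1 -0.9  3.3] g0.109
t9.85 [475.9 -48.   54.1] F [ 0.1 -1.6  6.5] g0.112
t10.42 [425.4 -47.6  54.1] F [-0.3 -2.2  6.9] g0.114
t10.92 [411.  -47.5  54. ] F [-1.1 -3.7  9.5] g0.115
t11.17 [406.9 -47.5  54. ] F [-1.3 -4.1  8.9] g0.113
t11.42 [406.4 -47.5  54.1] F [ 2.6 -3.   4.5] g0.110
t11.67 [406.4 -47.5  54.2] F [ 8.4 -3.7 -3.7] g0.115
t11.92 [406.4 -47.5  54.2] F [ 14.5  -2.8 -11.5] g0.113
top blue_mid 0.98 [ 570. -142.   52.]
top blue_tip 0.93 [ 471. -138.   56.]
top blue_tip 0.58 [ 568. -139.   52.]
top pink_mid 0.73 [570. -49.  52.]
top green_mid 0.95 [571.  45.  57.]
top drawer_floor 0.56 [569. -44.  19.]
scene blue_mid 0.83 [ 567. -139.   56.]
scene blue_tip 0.91 [ 467. -139.   59.]
scene pink_mid 0.63 [570. -51.  61.]
scene green_mid 0.81 [569.  41.  56.]
scene drawer_floor 0.61 [570. -51.  21.]
scene unit_drawer0_handle 0.73 [407. -48.  74.]
scene unit_drawer0_handle 0.15 [461. 368.  -2.]
```

View pics/d2.png

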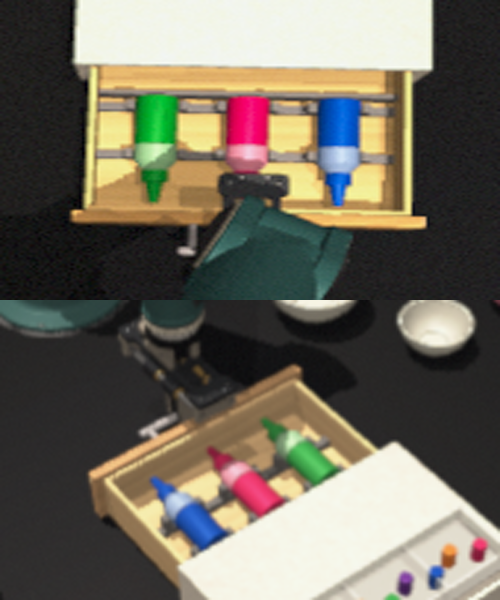

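```bash
cat > scan.py <<'E'
from h import *
lo=np.array([-2.53,-.31,-1.57,.28,-1.29,.15,-2.92]);hi=np.array([2.53,2.02,1.55,2.44,4.43,1.84,2.92])
def final(th,phi,s,tip,tilt=45,off=0.):
    h=np.array([np.cos(th),np.sin(th),0]);t=np.radians(tilt);n=h*np.cos(t)-np.array([0,0,np.sin(t)])
    X=-h*np.sin(t)-np.array([0,0,np.cos(t)])
    Y=s*np.cross([0,0,1],-h)
    R=Rn.from_rotvec(n*phi); X=R.apply(X);Y=R.apply(Y)
    mid=tip-(100+off)*n; return mid+X*19,rv(X,Y),X
def run(tip,refs):
    out=[]
    for s,q0 in refs.items():
        for th in np.radians(np.arange(-180,180,20)):
            for phi in np.radians(np.arange(-75,76,15)):
                P,r,X=final(th,phi,s,tip)
                if X[2]>-.2: continue
                q=kin.ik(P,r)
                if q is None: continue
                q=np.array(q); out.append((np.abs(q-q0).max(),np.minimum(q-lo,hi-q).min(),s,np.degrees(th),np.degrees(phi),X.round(2),q.round(2)))
    return sorted(out,key=lambda o:o[0])
E
python3 - <<'E'
from scan import *
import time;t=time.time()
out=run(np.array([459,370,87.]),{1:np.array([-0.19,0.38,0.48,1.8,-0.2,1.01,1.93]),-1:np.array([-.56,.52,1.02,1.82,-.5,1.09,-.94])})
for o in out[:22]: print([round(v,2) if np.isscalar(v) else v for v in o])
print(len(out),time.time()-t)
E
```

```text
[np.float64(1.23), np.float64(0.02), -1, np.float64(-120.0), np.float64(-60.0), array([-0.57,  0.74, -0.35]), array([-0.55,  0.91,  0.32,  1.59, -1.27,  1.65,  0.29])]
[np.float64(1.24), np.float64(0.02), -1, np.float64(-100.0), np.float64(-60.0), array([-0.79,  0.5 , -0.35]), array([-0.58,  0.99,  0.27,  1.38, -1.05,  1.82,  0.3 ])]
[np.float64(1.25), np.float64(0.08), -1, np.float64(-120.0), np.float64(-30.0), array([-0.13,  0.78, -0.61]), array([-0.22,  0.62, -0.23,  1.92, -1.21,  0.81,  0.27])]
[np.float64(1.25), np.float64(0.23), -1, np.float64(-120.0), np.float64(-45.0), array([-0.36,  0.79, -0.5 ]), array([-0.18,  0.76, -0.23,  1.75, -1.06,  1.09,  0.19])]
[np.float64(1.25), np.float64(0.05), -1, np.float64(-140.0), np.float64(-60.0), array([-0.29,  0.89, -0.35]), array([-0.11,  0.81, -0.23,  1.79, -1.24,  1.15,  0.23])]
[np.float64(1.25), np.float64(0.01), -1, np.float64(-80.0), np.float64(-60.0), array([-0.91,  0.2 , -0.35]), array([-0.4 ,  1.07, -0.23,  1.18, -0.58,  1.83,  0.17])]
[np.float64(1.3), np.float64(0.16), -1, np.float64(-100.0), np.float64(-45.0), array([-0.61, 
[... 1899 characters left out ...]
  0.6 ])]
[np.float64(1.55), np.float64(0.2), -1, np.float64(-60.0), np.float64(-30.0), array([-0.74,  0.28, -0.61]), array([-0.73,  0.84,  0.31,  1.48, -0.82,  1.64,  0.61])]
[np.float64(1.62), np.float64(0.36), -1, np.float64(-60.0), np.float64(-15.0), array([-0.57,  0.46, -0.68]), array([-0.71,  0.71,  0.3 ,  1.69, -0.93,  1.38,  0.68])]
[np.float64(1.68), np.float64(0.15), -1, np.float64(-140.0), np.float64(-45.0), array([-0.07,  0.86, -0.5 ]), array([ 0.18,  0.78, -0.66,  1.93, -1.14,  0.64,  0.17])]
[np.float64(1.69), np.float64(0.08), -1, np.float64(-40.0), np.float64(-30.0), array([-0.79,  0.01, -0.61]), array([-0.77,  0.88,  0.28,  1.38, -0.62,  1.76,  0.75])]
291 14.245146036148071
```

```bash
python3 - <<'E'
from h import *
a=np.radians(-0.6); p=np.array([-np.cos(a),-np.sin(a),0])
r=rv([0,0,-1],-np.array([p[1],-p[0],0]))
x,y=569,-140.
robot.movep([x,y,190],r); grip(0.72); st()
for z in (110,70,50,36):
    robot.servo_line([x,y,z],feed=150 if z>90 else 70); o=st()
    if np.linalg.norm(o['contact_force'])>8: break
b=cv2.cvtColor(shot('top','t3'),cv2.COLOR_RGB2BGR);s=cv2.cvtColor(shot('scene','s3'),cv2.COLOR_RGB2BGR)
cv2.imwrite('pics/d3.png',np.vstack([cv2.resize(b[140:280,220:390],(500,300),interpolation=2),cv2.resize(s[160:280,170:360],(500,300),interpolation=2)]))
E
```

```text
t16.48 [ 569. -140.  190.] F [-0.9 -0.   0.3] g0.721
t17.16 [ 569.4 -140.5  110.5] F [-0.6 -0.7 -0.4] g0.722
t17.88 [ 569.1 -140.3   70. ] F [-0.7 -0.1 -0.7] g0.722
t18.32 [ 568.7 -140.    49.5] F [ 0.2  0.  -0.1] g0.719
t18.67 [ 568.6 -140.    35.5] F [-0.5 -1.1  0.2] g0.719
```

View pics/d3.png

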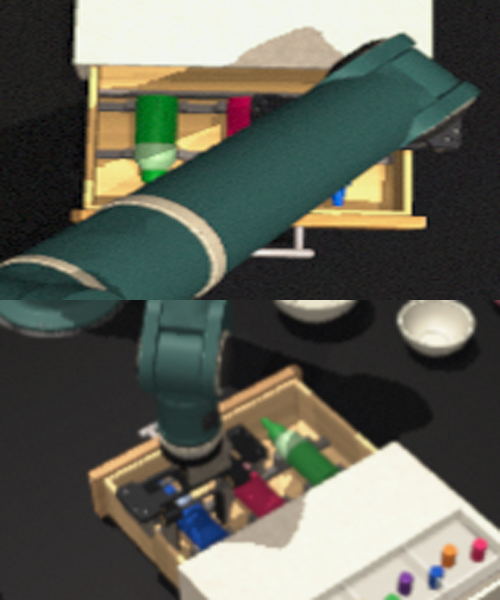

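Jaws straddle the blue bottle (scene crop about 195,510) with no contact. Now I'll close and lift.

```bash
python3 - <<'E'
from h import *
grip(0.0,28); st()
robot.servo_line([569,-140,50],feed=40); st()
robot.servo_line([569,-140,240],feed=150); st()
b=cv2.cvtColor(shot('top','t4'),cv2.COLOR_RGB2BGR)
for d in viewer.pinpoint('blue_mid','top')[:1]: print('blue_mid',toworld(d['at'],'top').round())
s=cv2.cvtColor(shot('scene','s4'),cv2.COLOR_RGB2BGR)
for n in ('blue_mid','blue_tip'):
    for d in viewer.pinpoint(n,'scene')[:2]: print(n,d['confidence'],toworld(d['at'],'scene').round())
cv2.imwrite('pics/d4.png',np.vstack([cv2.resize(b[120:260,220:390],(500,300),interpolation=2),cv2.resize(s[130:280,140:330],(500,300),interpolation=2)]))
from scan import *
q0=np.array(robot.observe()['joints'])
for th in (-100,-80,-60,-40):
  for phi in (-45,-30,-15,0):
    P,r,X=final(np.radians(th),np.radians(phi),-1,np.array([459,370,87.])); q=kin.ik(P,r)
    if q is not None: print(th,phi,X.round(2),np.round(q,2),np.minimum(q-lo,hi-q).min().round(2),np.abs(q-q0).max().round(2))
E
```

```text
t19.26 [ 569.1 -140.    36.1] F [-0.5  1.   0.6] g0.448
t19.76 [ 569.1 -139.9   50.2] F [ 0.2  0.6 -1.4] g0.450
t21.18 [ 568.5 -139.8  239.1] F [ 0.3  0.6 -1.9] g0.449
blue_mid 0.5 [461. 370.  -2.]
blue_tip 0.17 [ 565. -142.  237.]
-100 -45 [-0.61  0.62 -0.5 ] [-0.68  0.86  0.42  1.59 -1.17  1.62  0.38] 0.12 1.34
-100 -30 [-0.39  0.69 -0.61] [-0.78  0.73  0.5   1.79 -1.28  1.38  0.45] 0.01 1.41
-100 -15 [-0.14  0.72 -0.68] [-0.23  0.58 -0.3   1.93 -1.08  0.72  0.34] 0.21 1.36
-100 0 [ 0.12  0.7  -0.71] [ 0.05  0.59 -0.73  2.07 -1.2   0.23  0.47] 0.08 1.8
-80 -45 [-0.78  0.37 -0.5 ] [-0.67  0.92  0.31  1.41 -0.93  1.74  0.43] 0.1 1.39
-80 -30 [-0.6   0.52 -0.61] [-0.75  0.79  0.43  1.62 -1.06  1.53  0.52] 0.23 1.48
-80 -15 [-0.37  0.63 -0.68] [-0.89  0.69  0.59  1.84 -1.24  1.33  0.64] 0.05 1.6
-80 0 [-0.12  0.7  -0.71] [-0.14  0.56 -0.45  1.98 -0.99  0.61  0.51] 0.3 1.51
-60 -45 [-0.86  0.08 -0.5 ] [-0.64  0.97  0.12  1.27 -0.65  1.84  0.48] 0.0 1.44
-60 -30 [-0.74  0.28 -0.61] [-0.72  0.84  0.29  1.48 -0.82  1.64  0.6 ] 0.2 1.56
-60 -15 [-0.57  0.46 -0.68] [-0.79  0.73  0.43  1.69 -0.99  1.44  0.72] 0.3 1.68
-60 0 [-0.35  0.61 -0.71] [-0.98  0.66  0.66  1.91 -1.26  1.31  0.91] 0.03 1.86
-40 -30 [-0.79  0.01 -0.61] [-0.72  0.88  0.18  1.38 -0.57  1.74  0.71] 0.1 1.67
-40 -15 [-0.69  0.24 -0.68] [-0.74  0.76  0.28  1.57 -0.74  1.54  0.82] 0.3 1.78
-40 0 [-0.54  0.45 -0.71] [-0.81  0.67  0.43  1.77 -0.97  1.38  0.98] 0.32 1.94
```

View pics/d4.png

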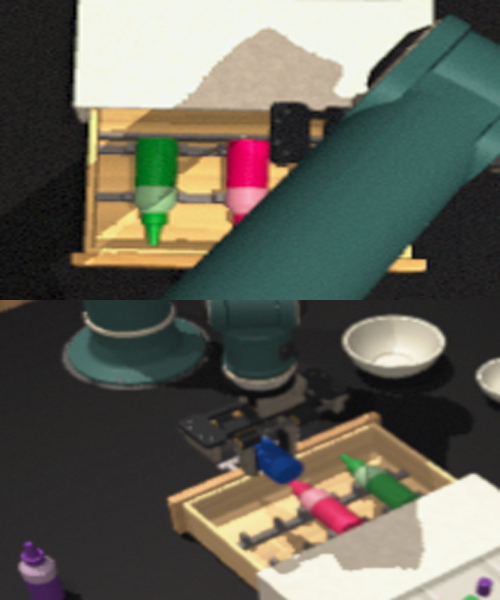

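```bash
python3 - <<'E'
from scan import *
tip=np.array([459,370,87.])
P,r,X=final(np.radians(-60),np.radians(-15),-1,tip+[0,0,70])
assert kin.ik(P,r) is not None
robot.movep([550,60,290],rv([0,0,-1],[0.2,-1,0])); st()
P,r,X=final(np.radians(-60),np.radians(-15),-1,tip+[0,0,70])
robot.movep(P,r); o=st(); print(P.round(1),np.round(o['joints'],2))
b=cv2.cvtColor(shot('top','t5'),cv2.COLOR_RGB2BGR)
for n in ('blue_mid','blue_tip','bowl_mouth'):
    for d in viewer.pinpoint(n,'top')[:2]: print(n,d['confidence'],toworld(d['at'],'top').round())
s=cv2.cvtColor(shot('scene','s5'),cv2.COLOR_RGB2BGR)
for n in ('blue_mid','blue_tip','bowl_mouth'):
    for d in viewer.pinpoint(n,'scene')[:2]: print(n,d['confidence'],toworld(d['at'],'scene').round())
cv2.imwrite('pics/d5.png',np.vstack([cv2.resize(b[160:300,80:250],(500,300),interpolation=2),cv2.resize(s[70:220,240:430],(500,300),interpolation=2)]))
print(proj(tip+[0,0,70],'top'),proj(tip+[0,0,70],'scene'))
E
```

```text
t22.27 [550.   58.5 290. ] F [-0.5  0.6 -1.7] g0.449
t23.90 [414.  439.  214.7] F [-0.7  1.4 -1.5] g0.450
[412.9 440.  214.7] [-0.91  0.66  0.6   1.67 -1.01  1.57  0.68]
blue_mid 0.75 [423. 429. 226.]
blue_mid 0.73 [457. 367.  50.]
bowl_mouth 0.76 [284. 286.  68.]
bowl_mouth 0.6 [458. 369.  46.]
blue_mid 0.6 [425. 431. 232.]
blue_tip 0.73 [457. 371. 161.]
blue_tip 0.23 [461. 369.  51.]
bowl_mouth 0.78 [457. 369.  51.]
[148.17450641 233.73874611] [337.69606877 147.03541839]
```

View pics/d5.png

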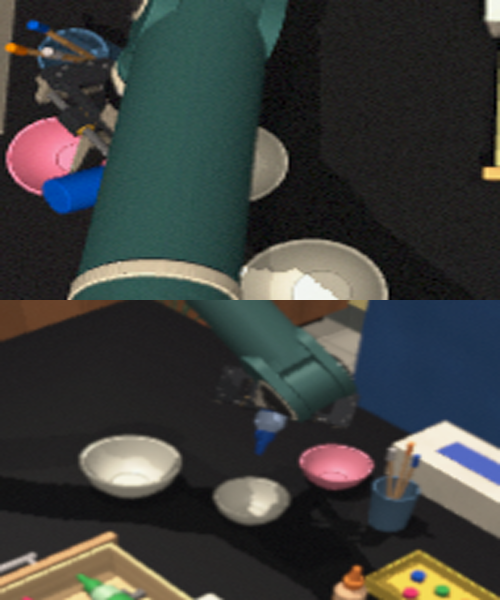

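```bash
python3 - <<'E'
from scan import *
for z in (0,100,180): print(z,[ray(q,'top',z).round() for q in ((104,186),(95,176),(84,182))], [ray((240+x/2.63,70+y/2),'scene',z).round() for x,y in ((407,143),(415,162),(392,217))])
for th,phi in ((-60,-15),(-40,-15),(-40,0)):
  P,r,X=final(np.radians(th),np.radians(phi),-1,np.array([459,370,87.]));M=Rn.from_rotvec(r).as_matrix()
  g=P-19*X
  for d in (19*-1,):print('tipfingers',[ (P+M[:,1]*s*40).round() for s in(1,-1)])
  for d in (69,150): print(th,phi,d,[(g-X*d+M[:,1]*s*94+M[:,2]*k*37).round() for s in(1,-1) for k in (1,-1)])
E
```

```text
0 [array([611., 559.,   0.]), array([641., 588.,   0.]), array([622., 621.,   0.])] [array([456., 722.,   0.]), array([505., 687.,   0.]), array([597., 537.,   0.])]
100 [array([594., 519., 100.]), array([623., 546., 100.]), array([605., 576., 100.])] [array([527., 621., 100.]), array([573., 589., 100.]), array([658., 450., 100.])]
180 [array([581., 487., 180.]), array([608., 512., 180.]), array([591., 541., 180.])] [array([584., 541., 180.]), array([628., 511., 180.]), array([708., 380., 180.])]
tipfingers [array([443., 466., 137.]), array([383., 414., 152.])]
-60 -15 69 [array([546., 437., 161.]), array([520., 482., 214.]), array([406., 316., 196.]), array([380., 362., 248.])]
-60 -15 150 [array([592., 400., 217.]), array([565., 445., 269.]), array([452., 279., 251.]), array([425., 324., 304.])]
tipfingers [array([411., 454., 137.]), array([373., 386., 152.])]
-40 -15 69 [array([518., 463., 161.]), array([478., 496., 214.]), array([427., 301., 196.]), array([387., 335., 248.])]
-40 -15 150 [array([573., 443., 217.]), array([533., 477., 269.]), array([483., 282., 251.]), array([443., 316., 304.])]
tipfingers [array([420., 455., 144.]), array([369., 393., 144.])]
-40 0 69 [array([523., 439., 180.]), array([483., 473., 233.]), array([402., 295., 180.]), array([362., 329., 233.])]
-40 0 150 [array([567., 402., 238.]), array([526., 436., 290.]), array([446., 258., 238.]), array([406., 292., 290.])]
```

The bottle is tilted and the tip measures (457,371,161), as planned, above the small white bowl at scene crop (252,500). The body clears the pencil cup, so I'll lower it.

```bash
python3 - <<'E'
from scan import *
tip=np.array([459,370,85.])
P,r,X=final(np.radians(-60),np.radians(-15),-1,tip)
robot.servo_line(P,feed=70); robot.hold(0.8); o=st(); print(P.round(1),np.round(o['joints'],2))
b=cv2.cvtColor(shot('top','t6'),cv2.COLOR_RGB2BGR)
for n in ('blue_mid','blue_tip','bowl_mouth'):
    for d in viewer.pinpoint(n,'top')[:2]: print(n,d['confidence'],toworld(d['at'],'top').round())
s=cv2.cvtColor(shot('scene','s6'),cv2.COLOR_RGB2BGR)
for n in ('blue_mid','blue_tip','bowl_mouth','unit_drawer0_handle','pink_mid','green_mid','orange','purple'):
    for d in viewer.pinpoint(n,'scene')[:2]: print(n,d['confidence'],toworld(d['at'],'scene').round())
cv2.imwrite('pics/d6.png',np.hstack([cv2.resize(s,(400,300)),cv2.resize(s[110:200,280:400],(400,300),interpolation=2)]))
print(proj(tip,'scene'))
E
```

```text
t26.27 [412.9 440.  142.7] F [ 0.5 -0.1 -2. ] g0.452
[412.9 440.  142.7] [-0.89  0.76  0.57  1.7  -1.06  1.5   0.77]
blue_mid 0.68 [424. 433. 153.]
blue_tip 0.66 [743. 282.  -1.]
bowl_mouth 0.86 [464. 540.  53.]
bowl_mouth 0.85 [283. 285.  70.]
blue_mid 0.71 [424. 433. 158.]
blue_tip 0.68 [459. 369.  89.]
bowl_mouth 0.87 [460. 369.  52.]
bowl_mouth 0.71 [463. 539.  54.]
unit_drawer0_handle 0.92 [406. -51.  73.]
pink_mid 0.78 [570. -51.  59.]
green_mid 0.58 [571.  39.  57.]
orange 0.64 [741. 286.   1.]
purple 0.68 [ 452. -416.    2.]
[336.11635619 161.36596702]
```

View pics/d6.png

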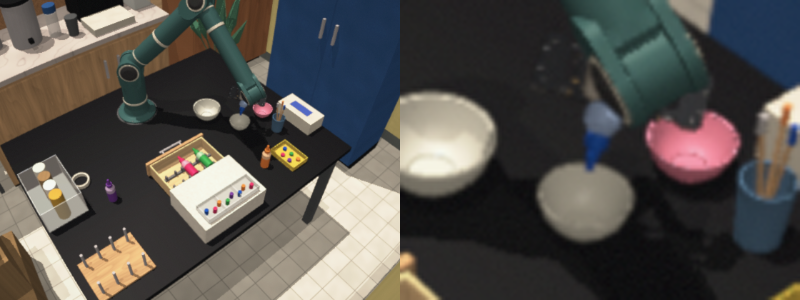

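The tip is at scene (337,160), above the middle of the small white bowl. The drawer is open with pink and green still in it, and the orange and purple bottles are standing where they were. Handing in.

```bash
python3 - <<'E'
from h import *
robot.job_done(); st()
E
```

```text
the job is handed in; nothing more can be done
the job is handed in; nothing more can be done
```

The drawer is open and the arm is holding the blue bottle nozzle-down over the small white bowl. I handed the job in at about 26 s; no verdict is reported.

- **Drawer:** I pulled it by the bar until it hit its stop, about 189 mm out. The last look puts the handle at x = 406 mm, so it has stayed open.
- **Bottle:** I lifted it out of the right-hand saddle with a 28 N grip and set it at 45°. The tip measured (459, 369, 89) mm; the bowl mouth measured (460, 369, 52) mm. That puts the tip on centre and about 37 mm above the rim.
- **Steadiness:** The force reading showed only about 2 N, roughly the bottle's weight, so it is touching nothing. The tilt measured from the scene camera was 43–45°.
- **Other objects:** Pink and green are still in the drawer. The bowl, orange and purple bottles are where they started, within measuring error.

**Failed check:** at the end the top camera could not confirm the tip, because the arm blocked its view and it reported the orange bottle instead. The tip position therefore rests on the scene camera and the arm's own pose, which agree within about 4 mm.

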